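# Peel the stuck top tray off a loaded component tray and show it over the light panel

## Task

Set the light panel's red dimmer lever upright, to the middle of its travel. Then peel the white formed tray off the loaded black tray it sticks to: take it by its orange lug and slowly lift that corner first, with the opposite corner still resting, so that the black tray stays where it is and nothing else is knocked about. Finish while holding the white tray by the lug, still and roughly level, about 10 cm above the middle of the light panel, with the lever still upright.

Things in the scene. Friction and masses are not known exactly. Their poses are not given: they have to be found in the camera images.
- dimmer (a joint): Dimmer lever angle, rad: 0 = leaning 0.70 rad back from vertical, 0.70 = upright (middle of travel, wanted, to within 0.14), 1.40 = leaning 0.70 rad the other way. It stays where it is left; moving it takes about 1 N at the ball.
- dimmer_tip (a point): Centre of the red ball (26 mm diameter) at the end of the dimmer lever, a 10 mm steel rod; 80 mm from the hinge axis.
- dimmer_base: Fixed black block, 70 x 50 x 25 mm, that carries the lever. Origin under its centre, z up. The hinge axis runs along the block's own y, 22 mm above the origin; at 0 the lever leans to the block's -x, with growing value the ball swings over the top to its +x. The block stands so that its +x points roughly to world +y.
- panel: Fixed flat light panel, aluminium frame 210 x 170 x 14 mm with a glowing white face. Origin under its centre.
- panel_top (a point): Middle of the light panel's face, 15 mm above the bench.
- tray: Loose black open tray with coils, 160 x 115 x 24 mm, 0.45 kg, on a fixed 4 mm grey mat. Origin under its centre, x along the long side. Two sprung pads in its long walls, 50 mm to -x of centre, squeeze the white tray's pan with 3.3 N each until it has risen about 8 mm. A straight lift tips the black tray up; lifting the lug slowly (30 mm/s), turning about far_corner, frees it with 3 N.
- cover: White formed tray (90 g) nested in the black tray's mouth: flange 168 x 123 mm, 3 mm thick, resting on the rim; a pan of 128 x 83 mm hangs 9 mm below the flange, squeezed by sprung pads (see tray). Origin at the centre of the flange's underside (24 mm above the black tray's origin), x along the long side, z up.
- lug (a point): Grip point in the orange lug, an upright block on one corner of the white tray, 24 mm long, 10 mm thick, top 39 mm above the flange's underside. The point lies at (69, 47.5, 27) mm in the white tray's frame, 12 mm below the lug's top. The lug's long side points to the opposite corner, at 0.63 rad from the white tray's x towards its y; pinch it across its 10 mm.
- far_corner (a point): Corner of the white tray opposite the lug, on the flange's underside, at (-80, -57, 0) mm in the white tray's frame: let it rest and turn the white tray about it when peeling.
- meter: Bystander: red hand multimeter, 190 x 90 x 36 mm, lying. Origin under its centre.
- solder: Bystander: blue solder spool, 56 mm diameter, 40 mm high. Origin under its centre.
- flux: Bystander: small flux bottle, 40 mm diameter, 85 mm high. Origin under its centre.
- bin: Bystander: yellow open parts bin, 100 x 75 x 45 mm. Origin under its centre.
- driver: Bystander: screwdriver 170 mm long, lying along its x.
- cleaner: Bystander: black tip-cleaner pot with brass wool, 68 mm diameter, 42 mm high. Origin under its centre.
Not all that is in view belongs to the job. Several things have the shape of the cover; the one meant has the colours described above.

How it is judged:
By the outcome, as a careful person would: the job done as asked, in the order asked, and still so for the second after the job is handed in, while the arm keeps its last pose, push and grip.
It also fails if it takes over 64 s, if anything falls off the work surface, if the arm or the gripper's body presses on something with over 40 N, if the wrist force passes 120 N, or if a joint passes its speed limit or range.

## Robot

A 7-joint arm with a two-finger parallel gripper is mounted at the origin on the work surface. World frame = base frame: x ahead of the robot, y to its left, z up, the work surface at z = 0. Lengths are in m, angles in rad, forces in N, time in s.
With the tool pointing down it reaches from about 0.425 to 0.925 m from the base axis. Payload 6.8 kg.
Tool frame: the origin (TCP) lies at the very end of the fingers, on their centre line; the grasp point (between the pads) lies 19 mm behind it (hold_point_z is the distance from the TCP to the grasp point, in m); z points along the fingers, y is the direction in which the jaws open and shut (so a half turn about z gives the same grasp; the last joint's range is limited). The gripper opens to 85 mm and grips with 20 to 120 N. Pads are 22 mm wide; open, the fingers measure 114 mm over their backs; the gripper's body (76 mm by 85 mm) begins 54 mm behind the grasp point. The pads swing forward as they close: fully open they stand 13 mm farther back than shut.
Start: joints at [1.185, 0.477, 0.022, 1.555, -0.011, 1.109, -0.083], TCP at [0.185, -0.649, 0.231] pointing down, gripper open.
Joint ranges: [-2.96, 2.96], [-0.34, 2.1], [-1.41, 1.46], [0.24, 2.44], [-1.37, 4.51], [0.17, 1.92], [-2.96, 2.96]. Speed limits (rad/s): [2.39, 2.39, 3.14, 3.14, 3.14, 3.14, 3.14].

## Interface

Orientations are given as a unit quaternion [w, x, y, z].
In Python, from station import get_obs, read_camera, calibration, hand_in, regions_of, hold_point_z gives the robot as it stands.
- The arm moves only by the tool send_rows, never from a script. Its argument "motion" is text: rows parted by semicolons, each of 7 numbers parted by spaces: the shift along the world's x, y, z in cm, then the turn, a rotation vector about the world's x, y, z in degrees, then the closure, from 0 (fully open) to 1 (shut). In form: dx dy dz rx ry rz fingers; .... A call has 1 to 20 rows; each row shifts and turns the pose as measured when the row begins; what a row does not reach is not made up. A row lasts 1/12 s, in which the tool goes at most 41.7 mm and 7.16 degrees, less where a joint would pass 70% of its speed; a pose out of reach is approached as far as the arm can. A call is refused whole if a number of a shift passes 4.17 or a number of a turn 7.16, either way. A call with a gripper value outside its range is refused whole. The fingers move at their own pace and stop on an object; "newtons" is the grip in N (left out, the last holds). Time passes only in rows, so rows that do not move let the fingers close. It gives the time, the measured TCP pose, the force and the opening at its end, in the units of the state.
- get_obs(): the state, without advancing time (a new reading comes with each control period).
- read_camera(name): name is "scene" or "top" or "wrist"; returns the picture (480x640x3 uint8, red, green, blue); there is no depth.
- calibration(name): a dict with "mtx" (3x3 intrinsics, pixels), "k1" (the pictures are not rectified: a ray, as slopes to the right and down, at radius r is drawn at 1 + k1 r^2 times it, then the intrinsics apply), "R" (3x3) and "t" (3): a world point X has camera coordinates R X + t; the wrist camera has in their place "hand_eye" (4x4, takes a point from camera to tool coordinates, whose origin is the TCP and whose axes are the flange's). Camera axes: x right, y down, z forward; pixel columns grow to the right and rows downward; lengths in m; the calibration is good to about 2 mm. A picture is of the moment at which its call begins: read the wrist's pose just before it. calibration takes no time and is no camera call.
- hand_in(): hands the job in, once; it reports no verdict.
Trained networks look in the newest picture that a camera, given by its name, has taken for a name from the list of things; names that differ only in an ending like _2 or _b are one class to them, and where a whole thing is asked for, a point or a joint stands for the part that bears it (a point fixed in the world has none). Each returns a list of dicts, best first, with "conf" (0 to 1); they miss things now and then, are a little off and sometimes report something else, mostly with a low value. They report only what shows in the picture. A call takes as long as a camera call. They do not tell look-alikes from the thing itself.
- regions_of(thing, camera): "region" (480x640 bool, what is visible of it) and "point" ([column, row] in pixels, amid what is visible of it).
The state is a dict: "t": time; "q": joint angles; "joint_vel": joint speeds; "joint_torque": joint torques, N m; "eef_pos": TCP position; "tool_rot": TCP orientation; "contact_force": force on the tool from outside, world axes, zero at the start; "torque": the same for the moment, N m; "gripper_width": opening from 0.0 (shut) to 1.0 (fully open).
Only numpy, scipy, OpenCV 4.12 (cv2) and the standard library are available. Lean on these libraries where they do the work, as an engineer would, in place of code of your own. Each camera call takes 0.05 s, during which the arm holds its last target.

## Working session

There is one attempt and no reset: what is moved stays moved. The work goes in short steps, Python scripts to look and compute and a tool call to move; the robot and the scene stay as the last step left them, time stands still between calls to the robot, and variables do not carry over. Pictures are saved under pics/ and viewed, and the job is handed in when it is done.

Besides the shell and the picture viewer there is one more tool, called after "Call:" as name(argument=value, ...) on one line, values as JSON. send_rows: Moves the arm, as the interface text tells. Its arguments: {"type":"object","properties":{"motion":{"type":"string"},"newtons":{"type":"number"}},"required":["motion"]}

```bash
mkdir -p pics; ls; python3 - <<'E'
from station import *
import cv2
o=get_obs(); print(o); print(hold_point_z)
for n in ("scene","top","wrist"):
    im=read_camera(n); cv2.imwrite(f"pics/a_{n}.png",im[:,:,::-1]); c=calibration(n); print(n,c)
E
```

```text
pics
{'t': 0.0, 'q': array([ 1.1848823 ,  0.4777868 ,  0.02232654,  1.55648507, -0.01148459,
        1.10930216, -0.08314156]), 'joint_vel': array([ 1.93530442e-03, -7.94105351e-04, -9.27113026e-04,  3.44831119e-05,
       -3.10344114e-04, -1.88048992e-03, -9.59072251e-04]), 'joint_torque': array([-3.72219856e-04, -5.96460485e+01,  1.60767652e+00, -2.81200558e+01,
        1.24144141e-02,  9.44941188e-03, -1.62295657e-05]), 'eef_pos': array([ 0.18494147, -0.64853472,  0.2303202 ]), 'tool_rot': array([-9.04794966e-04,  9.90367617e-01,  1.38459829e-01, -2.00062926e-04]), 'contact_force': array([-0.19252446,  0.3911019 , -1.27278167]), 'torque': array([ 0.00052609,  0.05754466, -0.03137813]), 'gripper_width': 1.0026873377837837}
0.0187
scene {'mtx': array([[433.12285534,   0.        , 322.8404092 ],
       [  0.        , 433.12285534, 240.74695559],
       [  0.        ,   0.        ,   1.        ]]), 'k1': -0.032834132090953434, 'R': array([[ 0.55126481,  0.83432247, -0.00362275],
       [ 0.4356739 , -0.291562  , -0.85157493],
       [-0.71154435,  0.46786495, -0.52422039]]), 't': arra
[... 291 characters left out ...]

       [-0.99304762,  0.0068321 , -0.11751489],
       [ 0.11747693, -0.00571526, -0.99305917]]), 't': array([0.00378029, 0.51903649, 1.06822545])}
wrist {'mtx': array([[409.69143628,   0.        , 321.86414104],
       [  0.        , 409.69143628, 238.92698715],
       [  0.        ,   0.        ,   1.        ]]), 'k1': -0.038605333923230144, 'hand_eye': array([[-4.00550658e-04, -9.50076224e-01, -3.12017642e-01,
         7.96890513e-02],
       [ 9.99999837e-01, -5.07647810e-04,  2.62015705e-04,
        -1.60893506e-03],
       [-4.07329964e-04, -3.12017486e-01,  9.50076272e-01,
        -1.42857196e-01],
       [ 0.00000000e+00,  0.00000000e+00,  0.00000000e+00,
         1.00000000e+00]])}
```

View pics/a_scene.png

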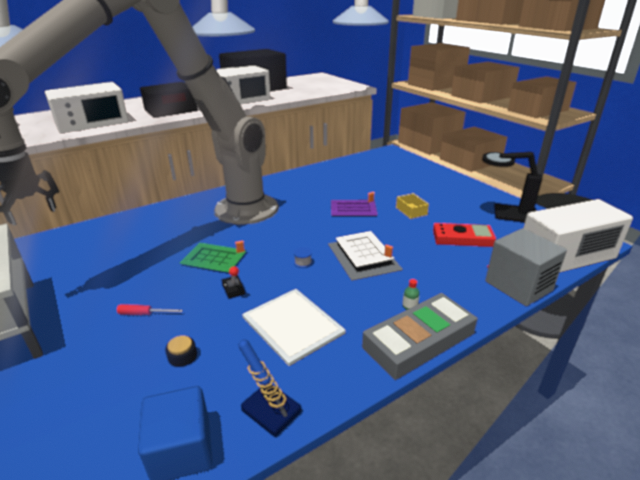

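View pics/a_top.png

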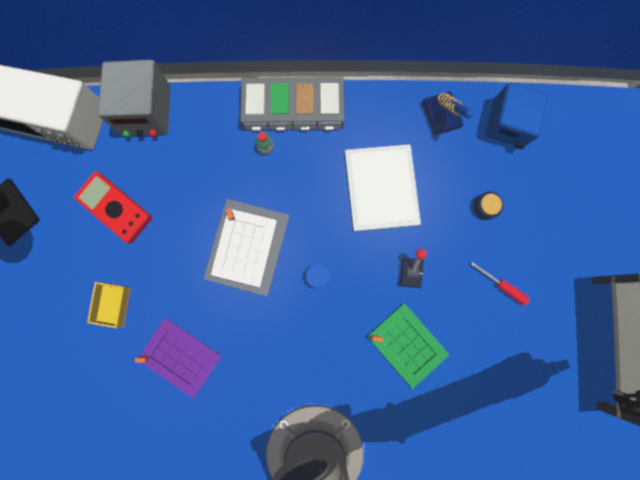

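```bash
cat > h.py <<'E'
from station import *
import numpy as np, cv2
from scipy.spatial.transform import Rotation as Rn
from scipy.optimize import least_squares
def Rq(q): return Rn.from_quat([q[1],q[2],q[3],q[0]]).as_matrix()
def cam(n,o=None):
    c=calibration(n)
    if n=="wrist":
        o=o or get_obs(); H=np.array(c["hand_eye"]); T=np.eye(4);T[:3,:3]=Rq(o["tool_rot"]);T[:3,3]=o["eef_pos"]
        W=np.linalg.inv(T@H); return c["mtx"],c["k1"],W[:3,:3],W[:3,3]
    return c["mtx"],c["k1"],c["R"],c["t"]
def proj(C,X):
    K,k,R,t=C; p=np.atleast_2d(X)@R.T+t; s=p[:,:2]/p[:,2:]; s=s*(1+k*(s**2).sum(1,keepdims=True)); return s@K[:2,:2].T+K[:2,2]
def ray(C,uv):
    K,k,R,t=C; d=(np.array(uv,float)-K[:2,2])/np.array([K[0,0],K[1,1]]); s=d.copy()
    for _ in range(10): s=d/(1+k*(s@s))
    v=R.T@np.array([s[0],s[1],1]); return -R.T@t, v/np.linalg.norm(v)
def onz(C,uv,z):
    o,v=ray(C,uv); return o+v*(z-o[2])/v[2]
def tri(rays):
    A=np.zeros((3,3));b=np.zeros(3)
    for o,v in rays:
        P=np.eye(3)-np.outer(v,v);A+=P;b+=P@o
    X=np.linalg.solve(A,b); return X,[np.linalg.norm((np.eye(3)-np.outer(v,v))@(X-o)) for o,v in rays]
E
python3 - <<'E'
from h import *
ims={n:read_camera(n) for n in("scene","top")}
out={}
for th in ("dimmer_tip","dimmer_base","panel","tray","cover","lug","solder","flux","driver","meter","bin","cleaner"):
    for n in ims:
        C=cam(n)
        for r in regions_of(th,n)[:5]:
            print(th,n,round(r["conf"],2),np.round(r["point"],1),r["region"].sum(),np.round(onz(C,r["point"],.02),3))
            out.setdefault(f"{th}-{n}",[]).append(r["region"])
np.savez_compressed("reg.npz",**{k:np.array(v) for k,v in out.items()},scene=ims["scene"],top=ims["top"])
print(get_obs()["t"])
E
```

```text
dimmer_tip scene 0.71 [290.5 325.4] 4204 [ 0.669 -0.192  0.02 ]
dimmer_tip scene 0.61 [232.4 270.9] 68 [ 0.376 -0.218  0.02 ]
dimmer_tip scene 0.48 [364.7 246.9] 1190 [0.487 0.182 0.02 ]
dimmer_tip top 0.63 [419.6 256.1] 88 [ 0.478 -0.263  0.02 ]
dimmer_base scene 0.92 [232.5 282.1] 474 [ 0.426 -0.24   0.02 ]
dimmer_base top 0.69 [411.5 269.4] 690 [ 0.445 -0.242  0.02 ]
panel scene 0.66 [291.4 328. ] 4135 [ 0.678 -0.195  0.02 ]
panel top 0.59 [381.5 185. ] 5454 [ 0.657 -0.174  0.02 ]
tray scene 0.55 [367.  264.3] 335 [0.566 0.128 0.02 ]
tray top 0.53 [381.1 191.2] 5432 [ 0.641 -0.172  0.02 ]
cover scene 0.97 [361.9 249.2] 1220 [0.492 0.166 0.02 ]
cover scene 0.94 [213.9 256. ] 1232 [ 0.271 -0.234  0.02 ]
cover top 0.66 [409.1 344. ] 3345 [ 0.265 -0.232  0.02 ]
cover top 0.6 [243.1 247.3] 3432 [0.503 0.171 0.02 ]
cover top 0.6 [180.1 355.4] 3486 [0.241 0.323 0.02 ]
cover top 0.36 [262.2 141.3] 294 [0.773 0.126 0.02 ]
lug scene 0.9 [214.8 257.2] 1240 [ 0.279 -0.234  0.02 ]
lug scene 0.89 [354.  205.7] 745 [0.239 0.326 0.02 ]
lug scene 0.5 [232.3 271.4] 97 [ 0.378 -0.219  0.02 ]
lug top
[... 291 characters left out ...]
4 276.9] 422 [ 0.429 -0.009  0.02 ]
flux scene 0.55 [407.4 295.9] 374 [0.743 0.126 0.02 ]
flux top 0.81 [262.9 142.5] 263 [0.769 0.124 0.02 ]
driver scene 0.92 [136.1 309.8] 410 [ 0.398 -0.496  0.02 ]
driver top 0.58 [514.  287.7] 367 [ 0.397 -0.5    0.02 ]
meter top 0.93 [110.6 208.4] 2747 [0.604 0.51  0.02 ]
bin scene 0.63 [410.1 203.8] 593 [0.344 0.51  0.02 ]
bin scene 0.35 [364.4 264.5] 305 [0.563 0.121 0.02 ]
bin top 0.93 [106.9 303.6] 1549 [0.365 0.509 0.02 ]
bin top 0.62 [418.7 255.5] 108 [ 0.479 -0.261  0.02 ]
bin top 0.48 [512.6 290.2] 386 [ 0.391 -0.496  0.02 ]
cleaner scene 0.73 [183.6 352.1] 801 [ 0.611 -0.441  0.02 ]
cleaner top 0.62 [486.7 205.1] 664 [ 0.605 -0.44   0.02 ]
1.45
```

```bash
python3 - <<'E'
from h import *
d=np.load("reg.npz")
def red(im):
    r,g,b=[im[:,:,i].astype(int) for i in range(3)]; return (r>120)&(g<70)&(b<80)
def orange(im):
    r,g,b=[im[:,:,i].astype(int) for i in range(3)]; return (r>140)&(g>50)&(g<150)&(b<90)
def cen(m,box):
    x0,y0,x1,y1=box; mm=np.zeros_like(m); mm[y0:y1,x0:x1]=m[y0:y1,x0:x1]; ys,xs=np.nonzero(mm); return np.array([xs.mean(),ys.mean()]),len(xs),(xs.min(),xs.max(),ys.min(),ys.max())
b1=cen(red(d["scene"]),(220,255,250,285)); b2=cen(red(d["top"]),(405,240,435,270)); print(b1,b2)
print("ball",tri([ray(cam("scene"),b1[0]),ray(cam("top"),b2[0])]))
l1=cen(orange(d["scene"]),(375,235,400,262)); l2=cen(orange(d["top"]),(220,200,240,225)); print(l1,l2)
print("lug",tri([ray(cam("scene"),l1[0]),ray(cam("top"),l2[0])]))
a=cv2.resize(d["top"][190:310,190:310,::-1],None,fx=5,fy=5,interpolation=cv2.INTER_CUBIC); cv2.imwrite("pics/b1.png",a)
a=cv2.resize(d["scene"][220:290,320:410,::-1],None,fx=8,fy=8,interpolation=cv2.INTER_CUBIC); cv2.imwrite("pics/b2.png",a)
s=cv2.resize(d["scene"][255:305,210:260,::-1],None,fx=8,fy=8); t=cv2.resize(d["top"][240:290,390:440,::-1],None,fx=8,fy=8); cv2.imwrite("pics/b3.png",np.hstack([s,t]))
E
```

```text
(array([233.44230769, 270.94230769]), 52, (np.int64(229), np.int64(237), np.int64(267), np.int64(275))) (array([420.36842105, 253.96491228]), 57, (np.int64(417), np.int64(424), np.int64(250), np.int64(258)))
ball (array([ 0.47649905, -0.24881335,  0.09204531]), [np.float64(0.0012023266436188228), np.float64(0.00120232664361873)])
(array([388.05263158, 250.84210526]), 57, (np.int64(385), np.int64(391), np.int64(246), np.int64(256))) (array([229.9, 213.6]), 30, (np.int64(227), np.int64(233), np.int64(209), np.int64(218)))
lug (array([0.58031492, 0.19745704, 0.05056942]), [np.float64(0.0019861149844246514), np.float64(0.0019861149844246457)])
```

View pics/b1.png

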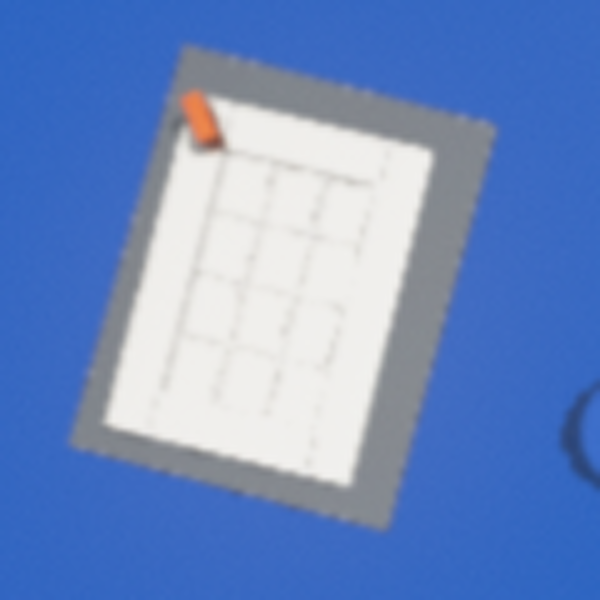

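View pics/b2.png

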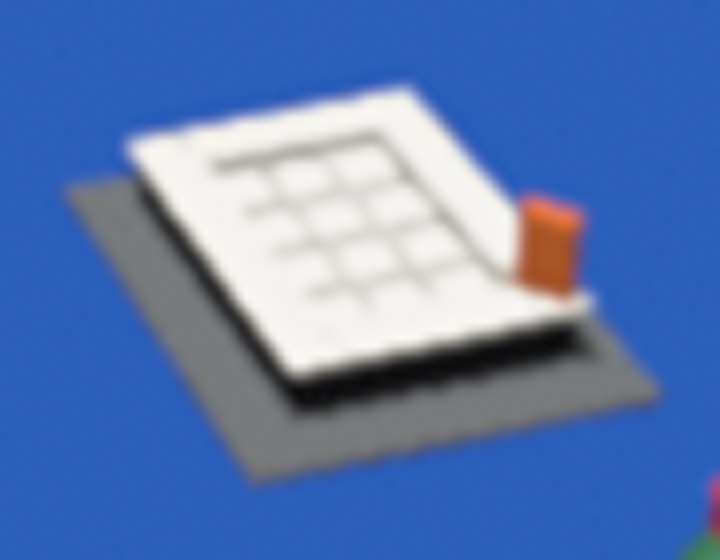

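View pics/b3.png

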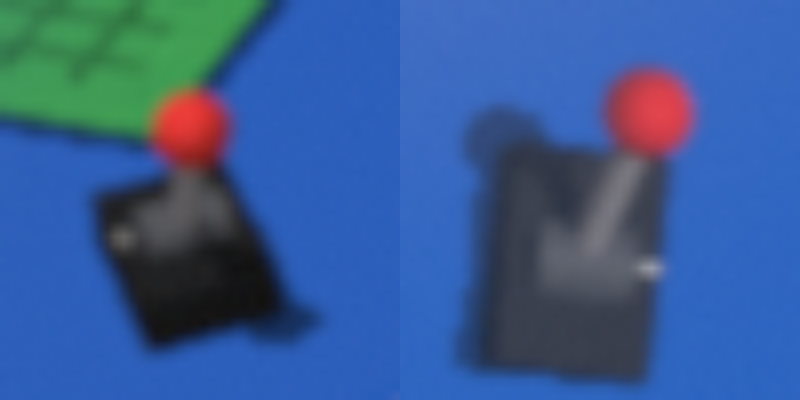

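Call:
send_rows(motion="2.3 3.3 0 0 0 6.2 0;2.3 3.3 0 0 0 6.2 0;2.3 3.3 0 0 0 6.2 0;2.3 3.3 0 0 0 6.2 0;2.3 3.3 0 0 0 6.2 0;2.3 3.3 0 0 0 6.2 0;2.3 3.3 0 0 0 6.2 0;2.3 3.3 0 0 0 6.2 0;2.3 3.3 0 0 0 6.2 0;2.3 3.3 0 0 0 6.2 0;2.3 3.3 0 0 0 6.2 0;2.3 3.3 0 0 0 6 0", newtons=70)

```text
t: 2.45
eef_pos: [0.4582, -0.2456, 0.2333]
tool_rot: [0.007, 0.692, 0.722, -0.001]
contact_force: [1.0, -0.6, 0.0]
gripper_width: 1.002
```

```bash
python3 - <<'E'
from h import *
o=get_obs(); im=read_camera("wrist"); cv2.imwrite("pics/c.png",im[:,:,::-1]); np.savez("c.npz",im=im,q=o["tool_rot"],p=o["eef_pos"])
C=cam("wrist",o)
for th in("dimmer_tip","dimmer_base"):
    for r in regions_of(th,"wrist"): print(th,r["conf"],r["point"],r["region"].sum())
print(proj(C,[0.4765,-.2488,.092]),o["eef_pos"],Rq(o["tool_rot"]))
E
```

```text
dimmer_base 0.74 [304.7, 193.6] 5518
[[346.40776746 226.21782638]] [ 0.45821557 -0.24561073  0.23326579] [[-0.04148547  0.99910327  0.0084629 ]
 [ 0.99906939  0.04158115 -0.01146102]
 [-0.01180264  0.00797956 -0.99989851]]
```

View pics/c.png

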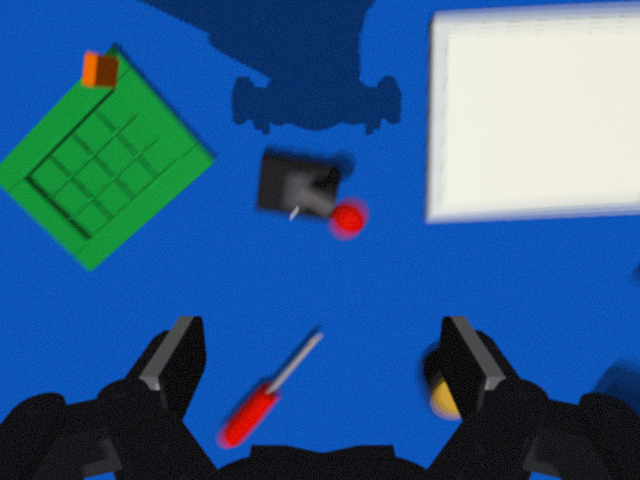

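```bash
python3 - <<'E'
from h import *
d=np.load("c.npz"); o=dict(tool_rot=d["q"],eef_pos=d["p"]); C=cam("wrist",o)
im=d["im"]; cv2.imwrite("pics/d.png",cv2.resize(im[130:250,230:390,::-1],None,fx=5,fy=5,interpolation=cv2.INTER_CUBIC))
g=im.astype(int); dk=(g.max(2)<75); dk[:, :250]=0; dk[:,345:]=0; dk[:145]=0; dk[235:]=0
ys,xs=np.nonzero(dk); print(cv2.minAreaRect(np.c_[xs,ys].astype(np.float32)))
rd=(g[:,:,0]>150)&(g[:,:,1]<60)&(g[:,:,2]<60); rd[:,:320]=0; rd[:,380:]=0; rd[:190]=0; rd[245:]=0
ys,xs=np.nonzero(rd); b=np.array([xs.mean(),ys.mean()]); print(b,len(xs))
print(tri([ray(C,b),ray(cam("scene"),[233.44,270.94]),ray(cam("top"),[420.37,253.96])]))
E
```

```text
((299.1100158691406, 184.26651000976562), (79.51048278808594, 56.468265533447266), 8.530765533447266)
[348.63218391 218.42145594] 522
(array([ 0.47676629, -0.24697696,  0.09113908]), [np.float64(0.0038547282955418583), np.float64(0.0031103146512793424), np.float64(0.0009734728371644369)])
```

View pics/d.png

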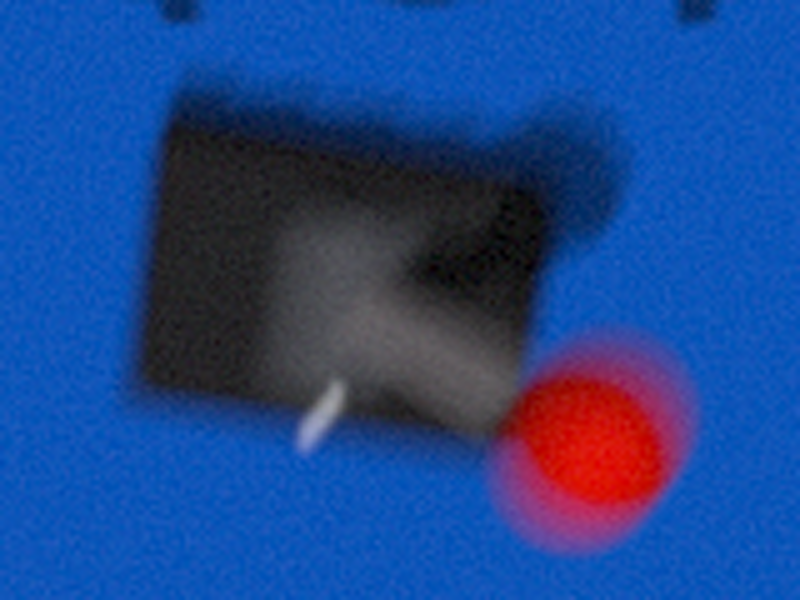

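```bash
python3 - <<'E'
from h import *
o=get_obs(); im=read_camera("wrist"); print(o["joint_vel"].round(3)); np.savez("c.npz",im=im,q=o["tool_rot"],p=o["eef_pos"])
C=cam("wrist",o); T=cam("top"); t=read_camera("top"); S=cam("scene")
a=cv2.resize(im[130:250,230:390,::-1],None,fx=5,fy=5,interpolation=cv2.INTER_CUBIC)
g=im.astype(int)
rd=(g[:,:,0]>150)&(g[:,:,1]<60)&(g[:,:,2]<60); rd[:,:320]=0; rd[:,380:]=0; rd[:190]=0; rd[245:]=0
ys,xs=np.nonzero(rd); b=np.array([xs.mean(),ys.mean()]); print(b,len(xs))
ball=tri([ray(C,b),ray(S,[233.44,270.94]),ray(T,[420.37,253.96])]); print(ball)
dk=(g.max(2)<75); dk[:, :250]=0; dk[:,345:]=0; dk[:145]=0; dk[235:]=0
# corners of block top, click-free: draw hypothesised model
for p in [(262,157),(341,168),(258,208),(334,216)]: print(p,onz(C,p,.025).round(4))
cv2.imwrite("pics/e.png",a)
E
```

```text
[ 0.045  0.     0.084  0.009  0.018  0.008 -0.006]
[341.92634561 227.86543909] 706
(array([ 0.47571658, -0.24861224,  0.09150364]), [np.float64(0.0008967209713443026), np.float64(0.0011417304032449495), np.float64(0.001551605957129852)])
(262, 157) [ 0.4085 -0.2088  0.025 ]
(341, 168) [ 0.4759 -0.2154  0.025 ]
(258, 208) [ 0.4049 -0.2535  0.025 ]
(334, 216) [ 0.4721 -0.2581  0.025 ]
```

View pics/e.png

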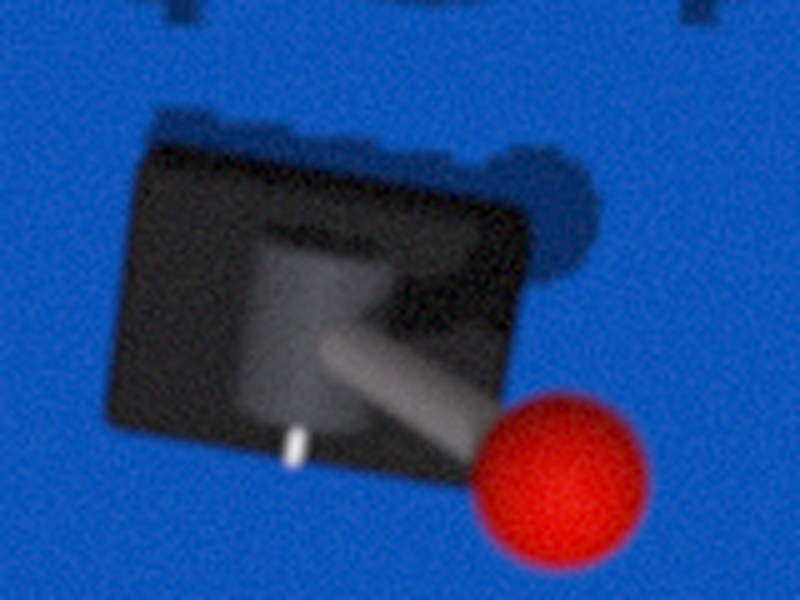

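```bash
python3 - <<'E'
from h import *
d=np.load("c.npz"); C=cam("wrist",dict(tool_rot=d["q"],eef_pos=d["p"]))
P=np.array([onz(C,(230+x/5,130+y/5),.025) for x,y in [(145,155),(525,210),(495,490),(105,425)]])
print(P.round(4),P.mean(0)); 
for i in range(4):
    e=P[(i+1)%4]-P[i]; print(np.linalg.norm(e),np.degrees(np.arctan2(e[1],e[0])))
a=np.radians(np.degrees(np.arctan2(*(P[1]-P[0]+P[2]-P[3])[[1,0]]))); u=np.array([np.cos(a),np.sin(a),0]); print(np.degrees(a))
c=P.mean(0); b=np.array([.4757,-.2486,.0915]); print("along",(b-c)@u,"across",(b-c)@[-u[1],u[0],0], np.arcsin(((b-c)@u)/.08),np.arccos((b[2]-.022)/.08)); print(d["p"],get_obs()["eef_pos"])
E
```

```text
[[ 0.4059 -0.2123  0.025 ]
 [ 0.4709 -0.219   0.025 ]
 [ 0.4682 -0.2694  0.025 ]
 [ 0.3986 -0.2601  0.025 ]] [ 0.43592689 -0.24021747  0.025     ]
0.06533439459938604 -5.911771991065039
0.050477411332581025 -93.06377496326044
0.07022173987862416 172.4035267113479
0.04840761573041986 81.30689564041053
-6.784494962972781
along 0.04048486781716751 across -0.003625223545719201 0.5306114936656249 0.518123594506538
[ 0.45959306 -0.24380049  0.23332767] [ 0.45708686 -0.24780847  0.23281854]
```

Call:
send_rows(motion="0.6 0 -1 0 0 -4 0;0.6 0 -2 0 0 -4 0;0.6 0 -2.5 0 0 -2 0;0 0 -2.5 0 0 0 0;0 0 -2.5 0 0 0 0;0 0 -1.5 0 0 0 0;0 0 0 0 0 0 0")

```text
t: 3.28
eef_pos: [0.469, -0.2635, 0.1097]
tool_rot: [0.01, 0.767, 0.641, -0.005]
contact_force: [0.1, -0.7, -1.0]
gripper_width: 0.998
```

Call:
send_rows(motion="0.4 0.8 -0.5 0 0 1.5 0;0.3 0.8 -0.8 0 0 1 0;0 0 -0.8 0 0 0 0;0 0 0 0 0 0 0")

```text
t: 3.62
eef_pos: [0.4755, -0.2504, 0.0887]
tool_rot: [0.011, 0.754, 0.656, -0.005]
contact_force: [-0.5, 0.6, -1.2]
gripper_width: 1.001
```

Call:
send_rows(motion="0 0.2 -0.8 0 0 0 0;0 0 -0.5 0 0 0 0.3;0 0 0 0 0 0 0.5;0 0 0 0 0 0 0.5;0 0 0 0 0 0 0.5;0 0 0 0 0 0 0.5")

```text
t: 4.12
eef_pos: [0.477, -0.2485, 0.076]
tool_rot: [0.013, 0.754, 0.656, -0.005]
contact_force: [-0.4, -0.4, 0.2]
gripper_width: 0.496
```

```bash
python3 - <<'E'
from h import *
im=read_camera("wrist"); cv2.imwrite("pics/f.png",im[:,:,::-1]);o=get_obs();print(o["eef_pos"],o["gripper_width"],o["contact_force"])
E
```

```text
[ 0.47703444 -0.24856406  0.07608481] 0.4987072985581622 [ 0.45558888 -0.18655941  0.26039342]
```

View pics/f.png

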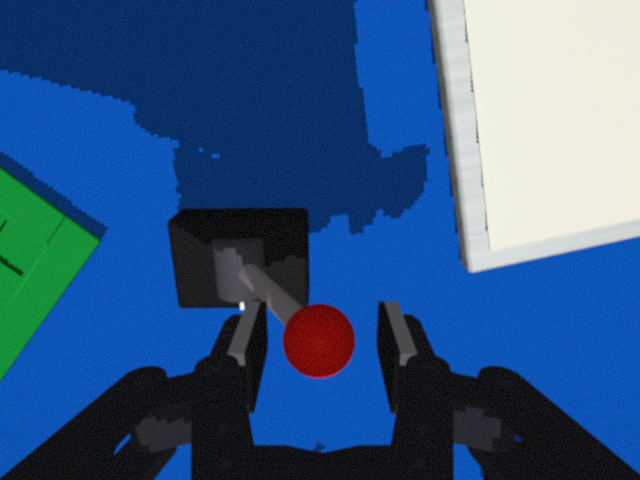

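Call:
send_rows(motion="0 0 0 0 0 0 0.64;0 0 0 0 0 0 0.64;-0.6 0.1 0.2 0 0 0 0.64;-0.8 0.1 0.2 0 0 0 0.64;-0.8 0.1 0.2 0 0 0 0.64;-0.8 0.1 0.1 0 0 0 0.64;-0.6 0.1 0 0 0 0 0.64;0 0 0 0 0 0 0.64;0 0 0 0 0 0 0.64")

```text
t: 4.92
eef_pos: [0.439, -0.2438, 0.0861]
tool_rot: [0.016, 0.754, 0.656, -0.003]
contact_force: [1.1, -0.6, 0.9]
gripper_width: 0.362
```

```bash
python3 - <<'E'
from h import *
im=read_camera("wrist"); cv2.imwrite("pics/g.png",im[:,:,::-1]);o=get_obs();print(o["eef_pos"],o["gripper_width"],o["contact_force"])
E
```

```text
[ 0.43896765 -0.24379557  0.08602452] 0.3630479886024668 [-0.44172207 -0.08829879 -0.47598167]
```

View pics/g.png

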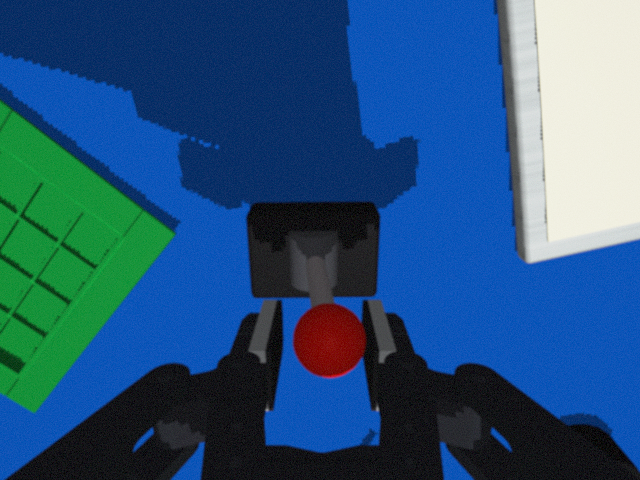

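Call:
send_rows(motion="-0.45 0.05 0 0 0 0 0.64;0 0 0 0 0 0 0.64;0 0 0 0 0 0 0.5;0 0 0 0 0 0 0.2;0 0 0.3 0 0 0 0;0 0 1 0 0 0 0;0 0 2 0 0 0 0;0 0 3 0 0 0 0;0 0 3 0 0 0 0;0 0 3 0 0 0 0;0 0 0 0 0 0 0;0 0 0 0 0 0 0")

```text
t: 5.97
eef_pos: [0.4313, -0.241, 0.2165]
tool_rot: [0.012, 0.754, 0.657, -0.004]
contact_force: [0.4, 0.3, -1.3]
gripper_width: 0.999
```

```bash
python3 - <<'E'
from h import *
o=get_obs();im=read_camera("wrist"); cv2.imwrite("pics/g2.png",im[:,:,::-1]);print(o["eef_pos"],o["gripper_width"],o["contact_force"])
C=cam("wrist",o)
s=read_camera("scene"); t=read_camera("top")
def redc(im,box):
    x0,y0,x1,y1=box; g=im.astype(int); m=(g[:,:,0]>110)&(g[:,:,1]<70)&(g[:,:,2]<80); k=np.zeros_like(m); k[y0:y1,x0:x1]=m[y0:y1,x0:x1]; n,l,st,ce=cv2.connectedComponentsWithStats(k.astype(np.uint8)); i=1+np.argmax(st[1:,4]); print(ce[i],st[i,4]); return ce[i]
a=redc(s,(210,250,260,290)); b=redc(im,(250,150,400,330))
print(tri([ray(C,b),ray(cam("scene"),a)]), onz(C,b,.102))
cv2.imwrite("pics/g3.png",np.hstack([cv2.resize(s[250:300,205:265,::-1],None,fx=6,fy=6),cv2.resize(t[235:285,390:450,::-1],None,fx=6,fy=6)]))
E
```

```text
[ 0.43125535 -0.24103294  0.21646482] 0.9994759424023892 [ 0.38817639  0.32847088 -1.34372376]
[228.9375     260.14583333] 48
[327.39146568 230.09925788] 1078
(array([ 0.43478843, -0.24289359,  0.10030028]), [np.float64(0.0010715291922812034), np.float64(0.0010715291922812203)]) [ 0.43533486 -0.24133814  0.102     ]
```

View pics/g2.png

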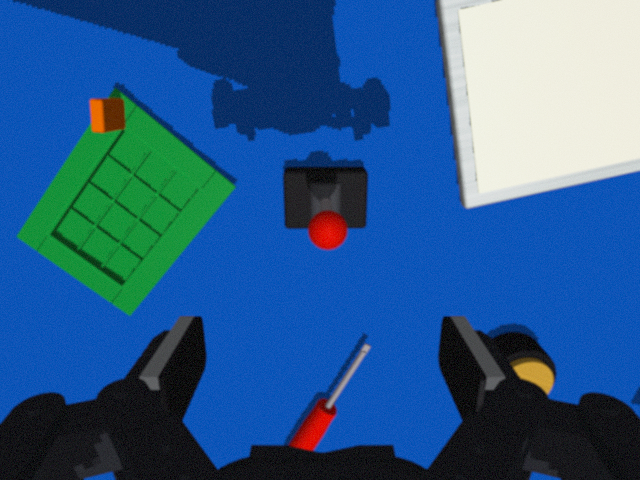

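View pics/g3.png

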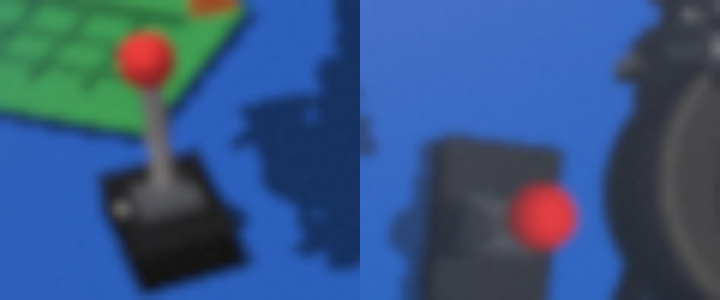

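Call:
send_rows(motion="1.2 3.6 0 0 0 -5 0;1.2 3.6 0 0 0 -5 0;1.2 3.6 0 0 0 -5 0;1.2 3.6 0 0 0 -5 0;1.2 3.6 0 0 0 -5 0;1.2 3.6 0 0 0 -5 0;1.2 3.6 0 0 0 -5 0;1.2 3.6 0 0 0 -5 0;1.2 3.6 0 0 0 -5 0;1.2 3.6 0 0 0 -5 0;1.2 3.6 0 0 0 -5 0;1.2 3.6 0 0 0 -4 0;0 0 0 0 0 0 0;0 0 0 0 0 0 0;0 0 0 0 0 0 0")

```text
t: 7.37
eef_pos: [0.5611, 0.211, 0.1924]
tool_rot: [-0.003, 0.984, 0.173, -0.027]
contact_force: [-0.2, 1.2, -0.3]
gripper_width: 0.997
```

```bash
python3 - <<'E'
from h import *
o=get_obs();im=read_camera("wrist"); cv2.imwrite("pics/i.png",im[:,:,::-1]);print(o["eef_pos"],o["contact_force"],o["torque"],np.abs(o["joint_vel"]).max(),Rq(o["tool_rot"]).round(3))
np.savez("i.npz",im=im,q=o["tool_rot"],p=o["eef_pos"])
E
```

```text
[0.56106207 0.21101364 0.19235482] [-0.19193437  1.21858264 -0.27614989] [-0.0351935  -0.07292567  0.04540658] 0.023409171485746838 [[ 0.938  0.341 -0.054]
 [ 0.341 -0.94  -0.003]
 [-0.052 -0.016 -0.999]]
```

View pics/i.png

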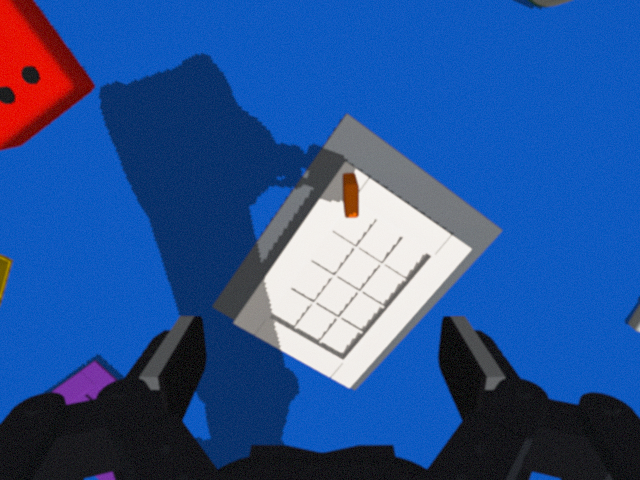

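```bash
cat > fit.py <<'E'
from h import *
def cover_pts(x,y,z,yaw):
    c,s=np.cos(yaw),np.sin(yaw); R=np.array([[c,-s,0],[s,c,0],[0,0,1]])
    F=np.array([[84,61.5,3],[84,-61.5,3],[-84,-61.5,3],[-84,61.5,3]])/1e3
    a=.63; u=np.array([np.cos(a),np.sin(a),0]); v=np.array([-u[1],u[0],0])
    L=np.array([69,47.5,39])/1e3
    G=np.array([L+.012*i*u+.005*j*v for i,j in((1,1),(1,-1),(-1,-1),(-1,1))])
    return np.vstack([F,G])@R.T+[x,y,z]
E
python3 - <<'E'
from fit import *
d=np.load("i.npz"); C=cam("wrist",dict(tool_rot=d["q"],eef_pos=d["p"]))
T=cam("top");S=cam("scene")
w=np.array([(345,160),(472,247),(353,388),(233,322)],float)
t=np.array([(182,98),(434,152),(352,487),(105,425)],float)/5+190
s=np.array([(595,305),(295,370),(127,145),(405,90)],float)/8+[320,220]
def res(p,full=False):
    P=cover_pts(*p)[:4]; return np.r_[(proj(C,P)[1:]-w[1:]).ravel()/2.5,(proj(T,P)-t).ravel(),(proj(S,P)-s).ravel()]
r=least_squares(res,[.51,.165,.028,-.22],loss="soft_l1",f_scale=1.); print(r.x,r.fun.round(1))
p=r.x; print("lug",cover_pts(*p)[4:].mean(0)-[0,0,.012],"dir deg",np.degrees(p[3]+.63))
np.save("cov.npy",p)
im=d["im"][:,:,::-1].copy(); 
tp=np.load("reg.npz")["top"][:,:,::-1].copy(); sc=np.load("reg.npz")["scene"][:,:,::-1].copy()
def dr(I,C,x0,y0,x1,y1,f):
    I=cv2.resize(I[y0:y1,x0:x1],None,fx=f,fy=f,interpolation=cv2.INTER_CUBIC)
    q=(proj(C,cover_pts(*p))-[x0,y0]+.5)*f
    for k in (q[:4],q[4:]): cv2.polylines(I,[k.round().astype(np.int32)],True,(0,0,255) if len(k) and k is not q else 0,1)
    return I
cv2.imwrite("pics/j1.png",dr(im,C,220,100,510,400,2)); cv2.imwrite("pics/j2.png",np.hstack([dr(tp,T,190,190,290,300,4),dr(sc,S,320,210,420,320,4)]))
E
```

```text
[ 0.49998384  0.16882246  0.02591676 -0.23484477] [ 0.6 -0.2 -0.2 -0.5  1.1  0.4  1.1 -0.2 -0.9  0.1 -0.8  0.1 -0.4  0.9
  0.2 -0.2  0.1 -0.1 -0.  -0.  -0.2  0.1]
lug [0.5781427  0.19896286 0.05291676] dir deg 22.640726841483207
```

View pics/j1.png

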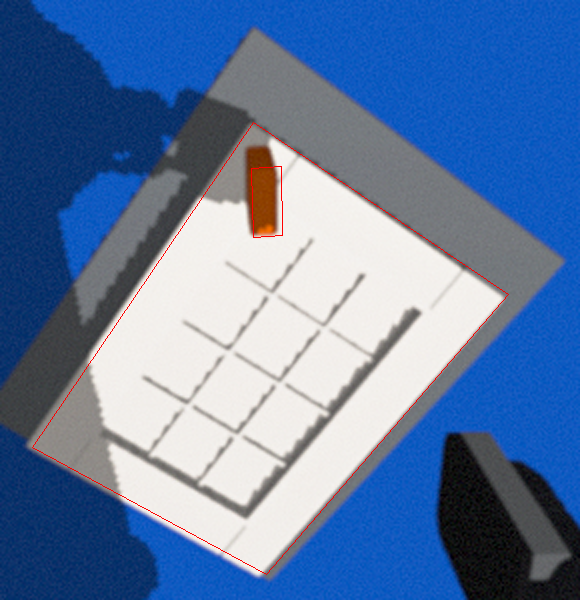

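View pics/j2.png

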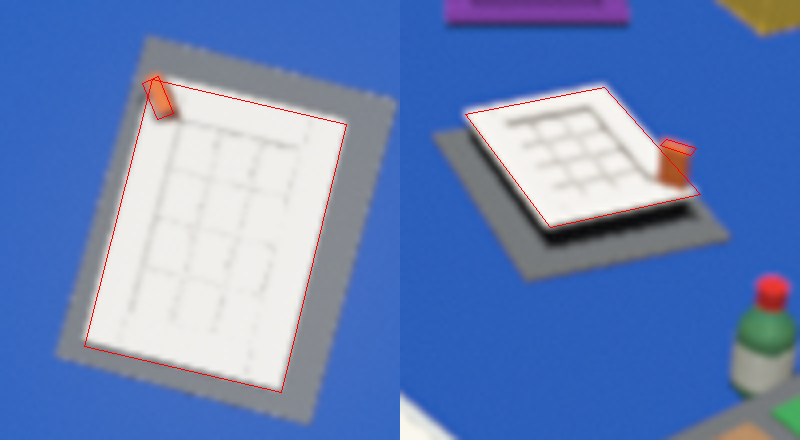

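Call:
send_rows(motion="0.6 -0.4 -2 0.2 -1.1 1 0;0.6 -0.4 -2.2 0 -1 1 0;0.5 -0.3 -2 0 -1 0.6 0;0 0 -1 0 0 0 0;0 0 0 0 0 0 0;0 0 0 0 0 0 0;0 0 0 0 0 0 0;0 0 0 0 0 0 0")

```text
t: 8.08
eef_pos: [0.578, 0.1881, 0.1183]
tool_rot: [0.003, 0.981, 0.192, -0.001]
contact_force: [0.2, -0.0, 0.7]
gripper_width: 1.001
```

```bash
cat > look.py <<'E'
import sys
from fit import *
n=sys.argv[1]
o=get_obs();im=read_camera("wrist");print(o["t"],o["eef_pos"],o["contact_force"].round(2),o["torque"].round(3),o["gripper_width"]);R=Rq(o["tool_rot"]);print(R.round(3),"yaw",np.degrees(np.arctan2(R[1,0],R[0,0])))
np.savez(n+".npz",im=im,q=o["tool_rot"],p=o["eef_pos"])
I=im[:,:,::-1].copy(); C=cam("wrist",o); p=np.load("cov.npy"); q=proj(C,cover_pts(*p))
if len(sys.argv)<3:
  for k in (q[:4],q[4:]): cv2.polylines(I,[k.round().astype(np.int32)],True,(0,0,255),1)
cv2.imwrite(f"pics/{n}.png",I)
E
python3 look.py k
```

```text
8.0833 [0.57804727 0.18807203 0.11833131] [ 0.15 -0.01  0.71] [ 0.046 -0.014 -0.027] 1.0010959714912344
[[ 0.927  0.376 -0.001]
 [ 0.376 -0.927 -0.006]
 [-0.003  0.005 -1.   ]] yaw 22.09375236090025
```

View pics/k.png

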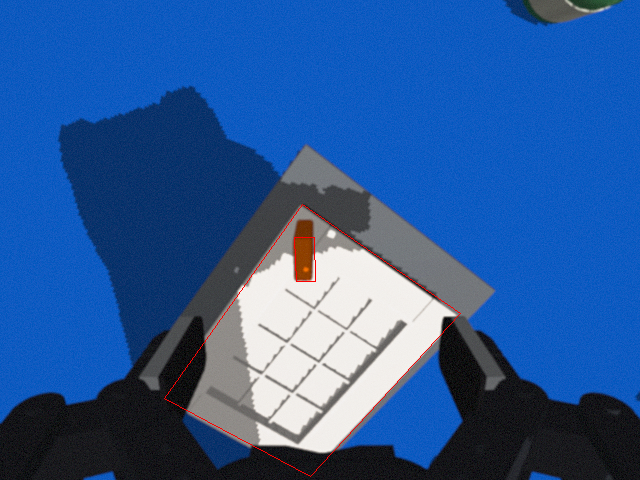

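Call:
send_rows(motion="0 0.6 -1 0 0 0.6 0;0 0.5 -1.5 0 0 0 0;0 0 -1.5 0 0 0 0;0 0 -1 0 0 0 0;0 0 0 0 0 0 0;0 0 0 0 0 0 0;0 0 0 0 0 0 0")

```text
t: 8.72
eef_pos: [0.5786, 0.2042, 0.0655]
tool_rot: [0.002, 0.98, 0.199, 0.001]
contact_force: [0.0, -0.0, -0.1]
gripper_width: 0.997
```

```bash
python3 look.py l
```

```text
8.7167 [0.57861939 0.20416522 0.06547056] [ 0.05 -0.   -0.11] [-0.003 -0.018 -0.053] 0.997040866792211
[[ 0.921  0.39   0.003]
 [ 0.39  -0.921 -0.003]
 [ 0.002  0.004 -1.   ]] yaw 22.93774317200235
```

View pics/l.png

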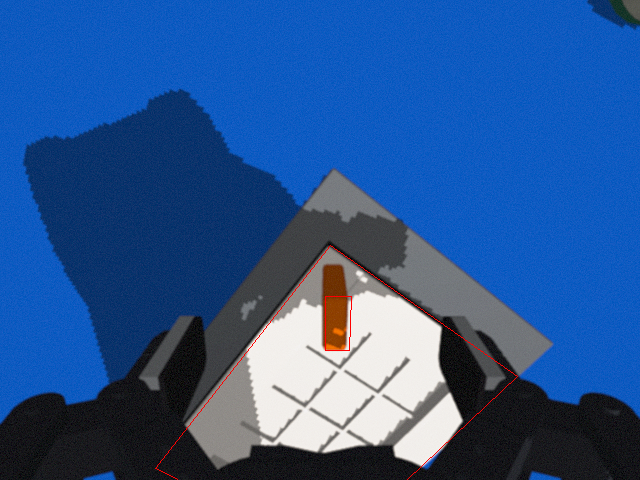

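Call:
send_rows(motion="0.1 -0.45 -0.4 0 0 0 0;0 0 -0.8 0 0 0 0;0 0 -0.8 0 0 0 0;0 0 -0.4 0 0 0 0;0 0 0 0 0 0 0;0 0 0 0 0 0 0")

```text
t: 9.27
eef_pos: [0.5812, 0.1988, 0.0407]
tool_rot: [0.002, 0.98, 0.198, 0.003]
contact_force: [-0.6, 0.6, 0.6]
gripper_width: 0.998
```

```bash
python3 look.py m
```

```text
9.2667 [0.58119125 0.1988374  0.04069542] [-0.65  0.6   0.6 ] [-0.024  0.012 -0.023] 0.9984296821762417
[[ 0.921  0.388  0.006]
 [ 0.388 -0.921 -0.002]
 [ 0.005  0.004 -1.   ]] yaw 22.85699584402712
```

View pics/m.png

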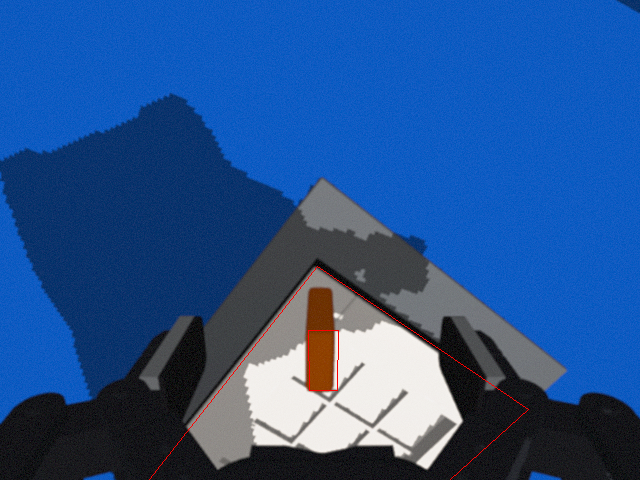

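Call:
send_rows(motion="-0.25 -0.1 -0.35 0 0 0 0;0 0 0 0 0 0 0.4;0 0 0 0 0 0 0.6;0 0 0 0 0 0 0.8;0 0 0 0 0 0 0.9;0 0 0 0 0 0 1;0 0 0 0 0 0 1;0 0 0 0 0 0 1;0 0 0 0 0 0 1", newtons=70)

```text
t: 10.07
eef_pos: [0.5789, 0.1986, 0.0382]
tool_rot: [0.001, 0.98, 0.198, 0.004]
contact_force: [-0.3, -0.2, -0.6]
gripper_width: 0.103
```

```bash
python3 look.py n x
```

```text
10.0667 [0.57892976 0.1985723  0.03819488] [-0.35 -0.23 -0.6 ] [ 0.039  0.104 -0.118] 0.10323073005740095
[[ 0.922  0.388  0.008]
 [ 0.388 -0.922 -0.001]
 [ 0.007  0.004 -1.   ]] yaw 22.840923653024156
```

View pics/n.png

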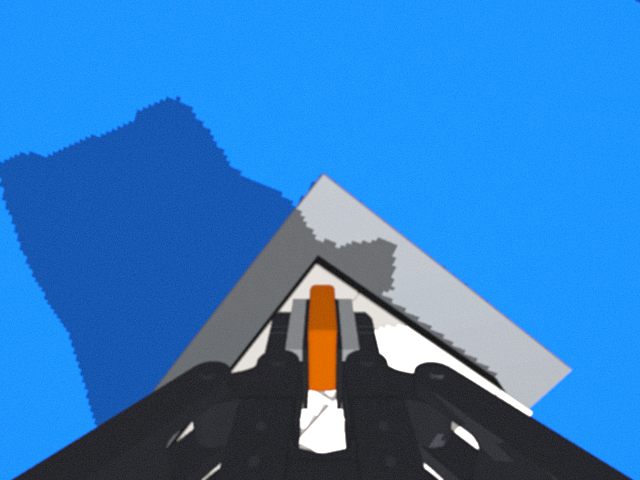

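Call:
send_rows(motion="-0.01 -0.01 0.25 0.3 -0.72 0 1;-0.02 -0.01 0.25 0.3 -0.72 0 1;-0.02 -0.01 0.25 0.3 -0.72 0 1;-0.03 -0.01 0.25 0.3 -0.72 0 1;-0.03 -0.01 0.25 0.3 -0.72 0 1")

```text
t: 10.53
eef_pos: [0.5777, 0.1984, 0.051]
tool_rot: [-0.006, 0.979, 0.198, 0.04]
contact_force: [0.8, 1.0, -2.2]
gripper_width: 0.102
```

```bash
cat > st.py <<'E'
from h import *
o=get_obs(); R=Rq(o["tool_rot"]); u=np.array([.923,.385,0]); F=np.array([.5781,.199,.0]) -.182*u; F[2]=.028
v=o["eef_pos"]-F; ph=np.arcsin(np.clip(-R[:,2]@-u*1,-1,1))
print(o["t"],"tilt deg",np.degrees(np.arctan2(R[:,2]@u,-R[:,2][2])),"u",v@u,"z",v[2],"lat",v@[-u[1],u[0],0],"r",np.hypot(v@u,v[2]),"angle",np.degrees(np.arctan2(v[2],v@u)),"F",o["contact_force"].round(2),"T",o["torque"].round(2),o["gripper_width"],o["eef_pos"])
E
python3 st.py; python3 look.py o x
```

```text
10.5333 tilt deg 4.64067317025346 u 0.18146539563625128 z 0.022968009184515772 lat -0.00040580933489476435 r 0.18291314676458115 angle 7.2135491356063985 F [ 0.79  1.02 -2.24] T [-0.02  0.01 -0.04] 0.10201375944248155 [0.57773698 0.19840892 0.05096801]
10.5333 [0.57773698 0.19840892 0.05096801] [ 0.79  1.02 -2.24] [-0.023  0.008 -0.041] 0.10201375944248155
[[ 0.918  0.388  0.076]
 [ 0.387 -0.921  0.028]
 [ 0.081  0.003 -0.997]] yaw 22.870984535819122
```

View pics/o.png

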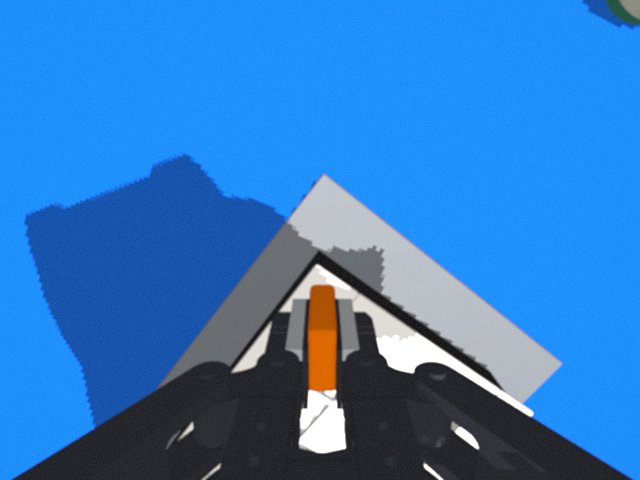

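Call:
send_rows(motion="-0.03 -0.01 0.25 0.3 -0.72 0 1;-0.03 -0.01 0.25 0.3 -0.72 0 1;-0.04 -0.02 0.25 0.3 -0.72 0 1;-0.04 -0.02 0.25 0.3 -0.72 0 1;-0.05 -0.02 0.25 0.3 -0.72 0 1;-0.05 -0.02 0.25 0.3 -0.72 0 1")

```text
t: 11.08
eef_pos: [0.5751, 0.1987, 0.0686]
tool_rot: [-0.016, 0.976, 0.197, 0.085]
contact_force: [0.4, 1.5, -1.2]
gripper_width: 0.104
```

```bash
python3 st.py; python3 - <<'E'
from h import *
s=read_camera("scene"); t=read_camera("top")
cv2.imwrite("pics/p.png",np.hstack([cv2.resize(s[190:290,320:420,::-1],None,fx=4,fy=4),cv2.resize(t[190:290,200:300,::-1],None,fx=4,fy=4)]))
E
```

```text
11.0833 tilt deg 9.966972165382877 u 0.17915749027251351 z 0.040575387275672725 lat 0.0008638595059759159 r 0.1836947695861714 angle 12.761008405640103 F [ 0.38  1.47 -1.19] T [ 0.19  0.02 -0.1 ] 0.10421904896437315 [0.57511837 0.19869223 0.06857539]
```

View pics/p.png

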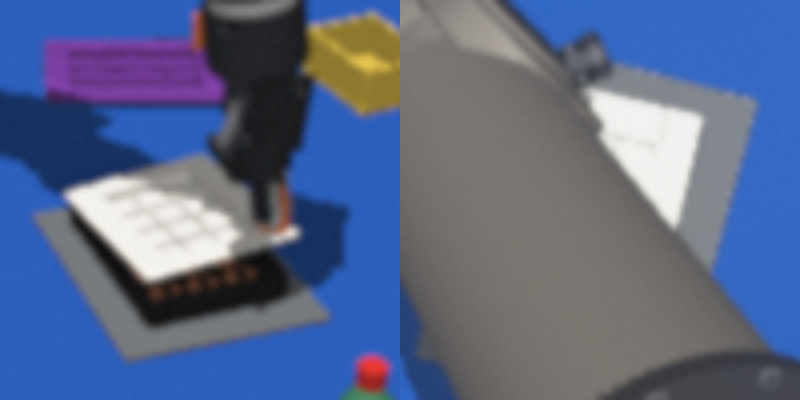

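Call:
send_rows(motion="-0.05 -0.02 0.25 0.3 -0.72 0 1;-0.06 -0.02 0.25 0.3 -0.72 0 1;-0.06 -0.03 0.25 0.3 -0.72 0 1;-0.06 -0.03 0.25 0.3 -0.72 0 1;-0.06 -0.03 0.24 0.3 -0.72 0 1;-0.07 -0.03 0.24 0.3 -0.72 0 1;-0.07 -0.03 0.24 0.3 -0.72 0 1;-0.07 -0.03 0.24 0.3 -0.72 0 1;-0.08 -0.03 0.24 0.3 -0.72 0 1;-0.08 -0.03 0.24 0.3 -0.72 0 1")

```text
t: 12.02
eef_pos: [0.5674, 0.1937, 0.0948]
tool_rot: [-0.029, 0.968, 0.196, 0.157]
contact_force: [0.2, 1.0, -1.2]
gripper_width: 0.107
```

```bash
python3 st.py; python3 - <<'E'
from h import *
s=read_camera("scene"); 
cv2.imwrite("pics/q.png",cv2.resize(s[190:290,320:420,::-1],None,fx=6,fy=6))
E
```

```text
12.0167 tilt deg 18.36417587030912 u 0.17007349906965788 z 0.06675746936924334 lat -0.0007447314619864801 r 0.18270619804041235 angle 21.431064320079667 F [ 0.22  0.96 -1.16] T [-0.15  0.32 -0.04] 0.10692868224875067 [0.56735435 0.19371093 0.09475747]
```

View pics/q.png

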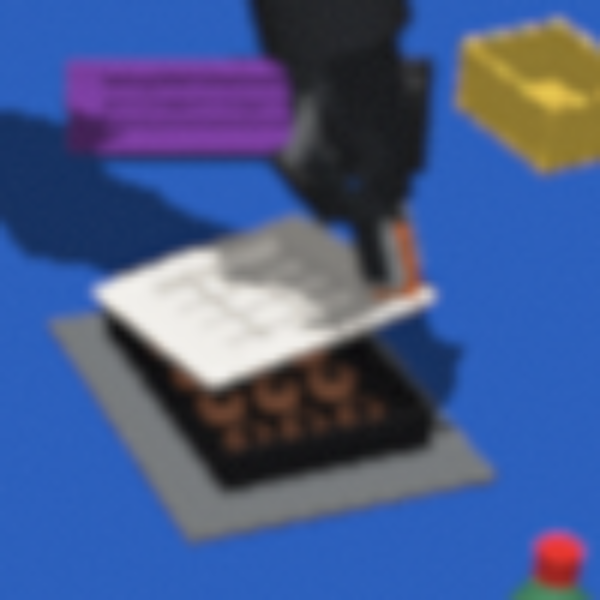

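Call:
send_rows(motion="-0.08 -0.03 0.24 0.3 -0.72 0 1;-0.08 -0.04 0.23 0.3 -0.72 0 1;-0.09 -0.04 0.23 0.3 -0.72 0 1;-0.09 -0.04 0.23 0.3 -0.72 0 1;0 0 0.2 0 0 0 1;0 0 0.25 0 0 0 1;0 0 0.25 0 0 0 1;0 0 0.25 0 0 0 1;0 0 0.25 0 0 0 1;0 0 0.25 0 0 0 1;0 0 0.25 0 0 0 1;0 0 0.25 0 0 0 1")

```text
t: 13.07
eef_pos: [0.5631, 0.1919, 0.1267]
tool_rot: [-0.035, 0.962, 0.195, 0.186]
contact_force: [-0.2, 0.7, -1.2]
gripper_width: 0.101
```

```bash
python3 st.py; python3 - <<'E'
from h import *
s=read_camera("scene"); 
cv2.imwrite("pics/r.png",cv2.resize(s[190:290,320:420,::-1],None,fx=6,fy=6))
E
```

```text
13.0667 tilt deg 21.844245288585693 u 0.16542308104199765 z 0.09874339478454294 lat -0.0007615305225254942 r 0.19265267648024884 angle 30.83357931567345 F [-0.24  0.66 -1.19] T [-0.11  0.33  0.02] 0.10122837938845683 [0.56306914 0.1919053  0.12674339]
```

View pics/r.png

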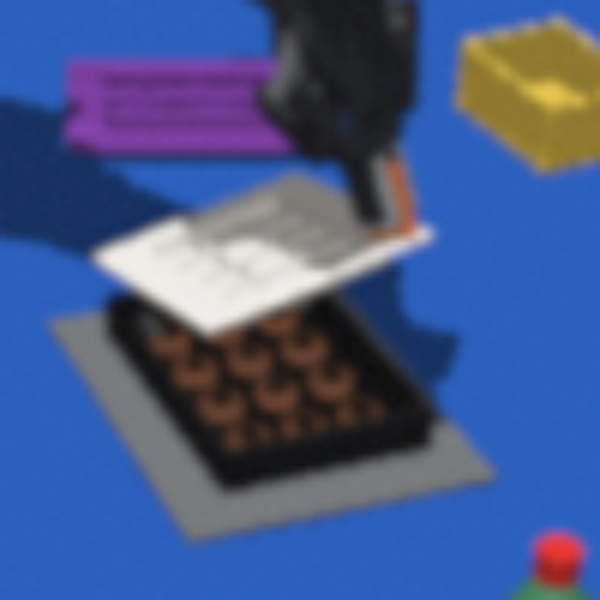

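Call:
send_rows(motion="0 0 0.5 0 0 0 1;0 0 0.8 0 0 0 1;0 0 1 0 0 0 1;0 0 1 0 0 0 1;0 0 1 0 0 0 1;0 0 1 -0.5 1.2 0 1;0 0 1 -0.8 2 0 1;0 0 1 -1 2.4 0 1;0 0 1 -1 2.4 0 1;0 0 0.8 -1 2.4 0 1;0 0 0.6 -1 2.4 0 1;0 0 0.3 -1 2.4 0 1;0 0 0 -1 2.4 0 1;0 0 0 -0.8 2 0 1;0 0 0 -0.6 1.4 0 1;0 0 0 0 0 0 1")

```text
t: 14.45
eef_pos: [0.5625, 0.1932, 0.2501]
tool_rot: [0.0, 0.98, 0.2, -0.011]
contact_force: [0.5, -0.3, -1.1]
gripper_width: 0.103
```

```bash
python3 st.py; python3 - <<'E'
from h import *
T=cam("top"); t=np.load("reg.npz")["top"]
g=cv2.inRange(t[:,:,1],170,255); g[:,:335]=0; g[:,430:]=0; g[:135]=0; g[240:]=0
ys,xs=np.nonzero(g); r=cv2.minAreaRect(np.c_[xs,ys].astype(np.float32)); print(r)
P=np.array([onz(T,c,.014) for c in cv2.boxPoints(r)]); print(P.round(3),P.mean(0))
print([np.linalg.norm(P[i]-P[i-1]).round(3) for i in range(4)])
# scene cross-check
S=cam("scene"); s=np.load("reg.npz")["scene"]; m=np.load("reg.npz")["panel-scene"][0]; ys,xs=np.nonzero(m); q=cv2.approxPolyDP(cv2.convexHull(np.c_[xs,ys].astype(np.int32)),6,True)[:,0]; print(q, [onz(S,k,.014).round(3) for k in q])
o=get_obs();R=Rq(o["tool_rot"]);print(R.round(3),np.abs(o["joint_vel"]).max())
I=read_camera("scene"); cv2.imwrite("pics/s.png",cv2.resize(I[100:340,180:480,::-1],None,fx=2.5,fy=2.5))
E
```

```text
14.45 tilt deg -1.2447261609939841 u 0.16534529136473575 z 0.22213384380596887 lat 0.000645846324251679 r 0.27691607020991743 angle 53.33785224107049 F [ 0.47 -0.34 -1.06] T [ 0.01 -0.06 -0.06] 0.103312044594586 [0.56245559 0.19317416 0.25013384]
((382.5126647949219, 186.61508178710938), (82.3017807006836, 67.2548828125), 83.74596405029297)
[[ 0.752 -0.083  0.014]
 [ 0.771 -0.255  0.014]
 [ 0.559 -0.27   0.014]
 [ 0.542 -0.102  0.014]] [ 0.65596936 -0.17756064  0.014     ]
[np.float64(0.211), np.float64(0.173), np.float64(0.213), np.float64(0.169)]
[[344 331]
 [289 364]
 [244 313]
 [296 289]] [array([ 0.752, -0.09 ,  0.014]), array([ 0.77 , -0.254,  0.014]), array([ 0.557, -0.265,  0.014]), array([ 0.545, -0.104,  0.014])]
[[ 0.92   0.392 -0.022]
 [ 0.392 -0.92  -0.004]
 [-0.022 -0.004 -1.   ]] 0.023438900354645603
```

View pics/s.png

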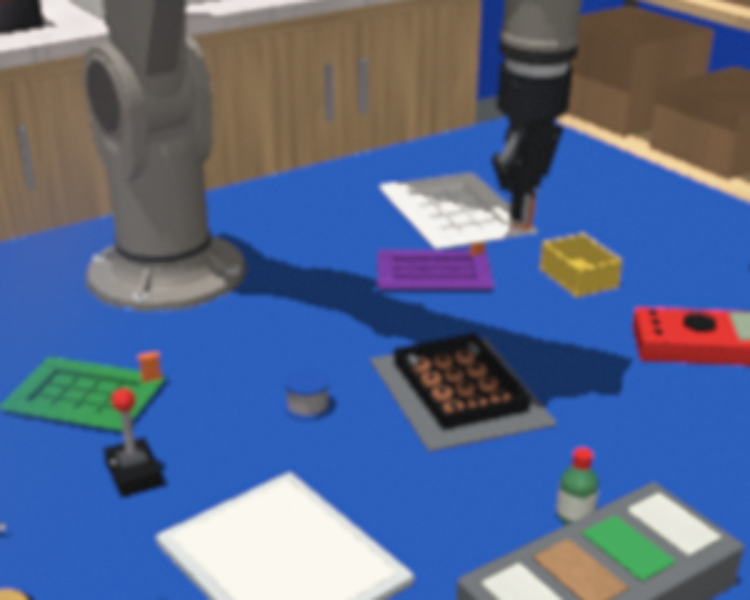

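Call:
send_rows(motion="0.4 -0.8 0 0.3 -0.8 0 1;0.8 -1.6 0 0.3 -0.7 0 1;1.1 -2.2 0 0 0 0 1;1.1 -2.2 0 0 0 0 1;1.1 -2.2 0 0 0 0 1;1.1 -2.2 0 0 0 0 1;1.1 -2.2 0 0 0 0 1;1.1 -2.2 0 0 0 0 1;1.1 -2.2 0 0 0 0 1;1.1 -2.2 0 0 0 0 1;1.1 -2.2 0 0 0 0 1;1.1 -2.2 0 0 0 0 1;1.1 -2.2 0 0 0 0 1;1.1 -2.2 0 0 0 0 1;1 -1.9 0 0 0 0 1;0.6 -1.2 0 0 0 0 1;0.4 -0.6 0 0 0 0 1;0.2 -0.2 0 0 0 0 1;0 0 0 0 0 0 1;0 0 0 0 0 0 1")

```text
t: 16.17
eef_pos: [0.724, -0.1636, 0.2585]
tool_rot: [-0.0, 0.979, 0.201, 0.016]
contact_force: [-0.6, -0.5, -1.4]
gripper_width: 0.106
```

```bash
python3 st.py; python3 look.py u x
```

```text
16.1667 tilt deg 1.859150900818481 u 0.17708643264270843 z 0.2304658591372604 lat -0.3908635041174012 r 0.29064431330063223 angle 52.46187688664031 F [-0.62 -0.54 -1.36] T [ 0.05  0.03 -0.02] 0.10586597340330631 [ 0.72399889 -0.16361369  0.25846586]
16.1667 [ 0.72399889 -0.16361369  0.25846586] [-0.62 -0.54 -1.36] [ 0.05   0.028 -0.019] 0.10586597340330631
[[ 0.919  0.394  0.032]
 [ 0.394 -0.919  0.007]
 [ 0.032  0.006 -0.999]] yaw 23.211771194724708
```

Call:
send_rows(motion="0.2 0.3 -0.6 -0.2 0.4 0 1;0.3 0.4 -1.2 -0.2 0.5 0 1;0.3 0.4 -1.5 -0.1 0.4 0 1;0.2 0.3 -1.5 0 0 0 1;0.1 0.1 -1.5 0 0 0 1;0 0 -1.5 0 0 0 1;0 0 -1.5 0 0 0 1;0 0 -1.3 0 0 0 1;0 0 -1 0 0 0 1;0 0 -0.6 0 0 0 1;0 0 -0.3 0 0 0 1;0 0 0 0 0 0 1;0 0 0 0 0 0 1")

```text
t: 17.3
eef_pos: [0.7342, -0.1292, 0.1153]
tool_rot: [-0.003, 0.978, 0.21, -0.001]
contact_force: [0.5, 0.8, -1.0]
gripper_width: 0.104
```

```bash
python3 st.py; python3 look.py v x; python3 - <<'E'
from h import *
for n in("scene","top"):
    I=read_camera(n); cv2.imwrite(f"pics/v_{n}.png",I[:,:,::-1])
E
```

```text
17.3 tilt deg -0.026430702265520724 u 0.19974707845315215 z 0.08731667841759941 lat -0.36306522418515097 r 0.21799793044992924 angle 23.61187982932244 F [ 0.52  0.77 -0.97] T [ 0.07 -0.09  0.02] 0.10377717703500826 [ 0.73421075 -0.12923682  0.11531668]
17.3 [ 0.73421075 -0.12923682  0.11531668] [ 0.52  0.77 -0.97] [ 0.065 -0.091  0.019] 0.10377717703500826
[[ 0.911  0.411 -0.002]
 [ 0.411 -0.911  0.005]
 [-0.    -0.005 -1.   ]] yaw 24.293474316824295
```

View pics/v_scene.png

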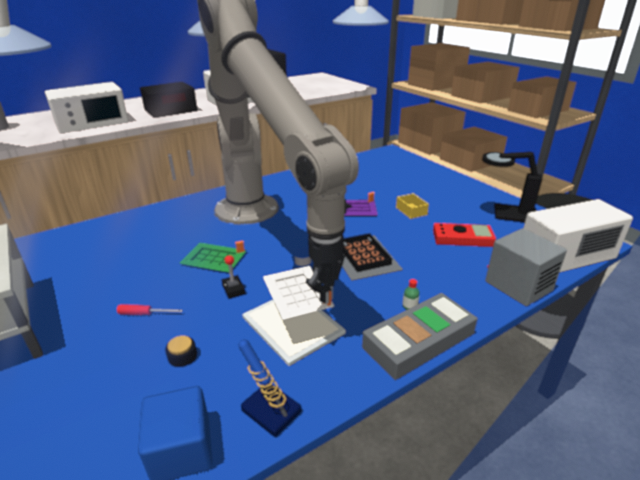

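View pics/v_top.png

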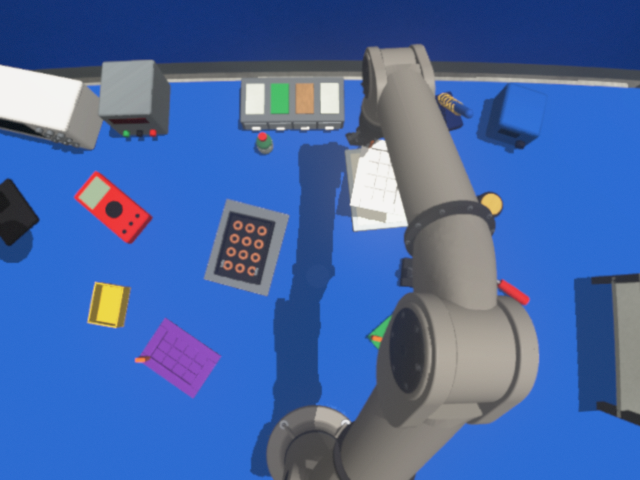

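View pics/v.png

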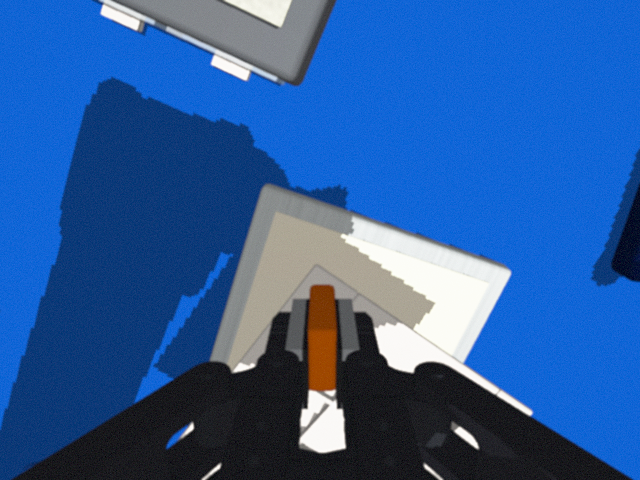

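Call:
send_rows(motion="0 -0.4 0.3 0 0 -0.4 1;0 -0.5 0.3 0 0 -0.4 1;0 -0.4 0.2 0 0 -0.3 1;0 -0.2 0.1 0 0 0 1;0 0 0 0 0 0 1;0 0 0 0 0 0 1;0 0 0 0 0 0 1;0 0 0 0 0 0 1")

```text
t: 18.12
eef_pos: [0.7363, -0.1486, 0.1303]
tool_rot: [-0.001, 0.98, 0.198, 0.003]
contact_force: [-0.2, -0.6, -0.8]
gripper_width: 0.104
```

```bash
python3 st.py
```

```text
18.1167 tilt deg 0.3255929186103369 u 0.19424986049405557 z 0.1022960488218248 lat -0.3817066666044733 r 0.2195392673453139 angle 27.77223121078634 F [-0.19 -0.58 -0.78] T [ 0.06 -0.03 -0.03] 0.10415115163590931 [ 0.73631345 -0.14855632  0.13029605]
```

Call:
send_rows(motion="-0.1 0 -0.4 0 0 0 1;0 0 0 0 0 0 1;0 0 0 0 0 0 1;0 0 0 0 0 0 1;0 0 0 0 0 0 1;0 0 0 0 0 0 1")

```text
t: 18.62
eef_pos: [0.7347, -0.1473, 0.1248]
tool_rot: [-0.001, 0.98, 0.199, 0.002]
contact_force: [0.3, 0.5, -0.3]
gripper_width: 0.103
```

```bash
python3 st.py; python3 - <<'E'
from fit import *
o=get_obs(); print(np.abs(o["joint_vel"]).max())
I=read_camera("scene"); t=read_camera("top"); S=cam("scene");T=cam("top")
# expected level cover from the tool pose
R=Rq(o["tool_rot"]); yaw=np.arctan2(R[1,0],R[0,0])-.63
u=np.array([.923,.385]); c,s=np.cos(yaw),np.sin(yaw)
lug=o["eef_pos"][:2]+[-.0008,.0005]; xy=lug-np.array([[c,-s],[s,c]])@[.069,.0475]; z=o["eef_pos"][2]+.028-.0382
print("origin",xy,z)
P=cover_pts(xy[0],xy[1],z,yaw)
def dr(I,C,x0,y0,x1,y1,f):
    A=cv2.resize(I[y0:y1,x0:x1,::-1],None,fx=f,fy=f,interpolation=cv2.INTER_CUBIC); q=(proj(C,P[:4])-[x0,y0]+.5)*f
    cv2.polylines(A,[q.round().astype(np.int32)],True,(0,0,255),1); return A
cv2.imwrite("pics/w.png",np.hstack([dr(I,S,210,240,360,370,5)[:,:400+350//1] if 0 else dr(I,S,220,240,360,370,4),dr(t,T,340,130,400,260,4)]))
m=dict(red=0)
g=I.astype(int); k=(g[:,:,0]>110)&(g[:,:,1]<70)&(g[:,:,2]<80); k[:,:210]=0;k[:,260:]=0;k[:250]=0;k[290:]=0; ys,xs=np.nonzero(k); print("ball scene",xs.mean(),ys.mean(),len(xs))
cv2.imwrite("pics/w2.png",cv2.resize(I[180:310,180:440,::-1],None,fx=3,fy=3))
E
```

```text
18.6167 tilt deg 0.2518373111815678 u 0.19322666078467737 z 0.0967670487528257 lat -0.37986703362053553 r 0.21610276296782632 angle 26.601504160611544 F [ 0.28  0.48 -0.33] T [-0.01 -0.06  0.04] 0.10314462915430142 [ 0.73466104 -0.14725248  0.12476705]
0.0016009165916154437
origin [ 0.65588071 -0.1773518 ] 0.11456704875282571
ball scene 229.0212765957447 260.17021276595744 47
```

View pics/w.png

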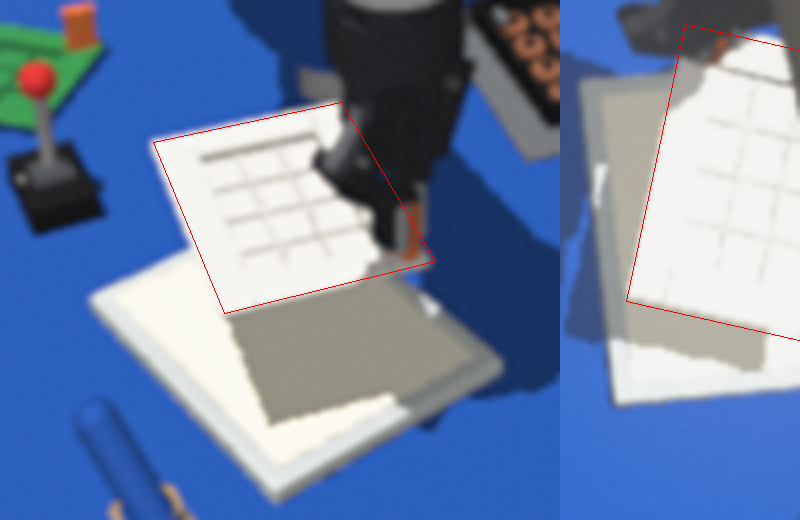

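View pics/w2.png

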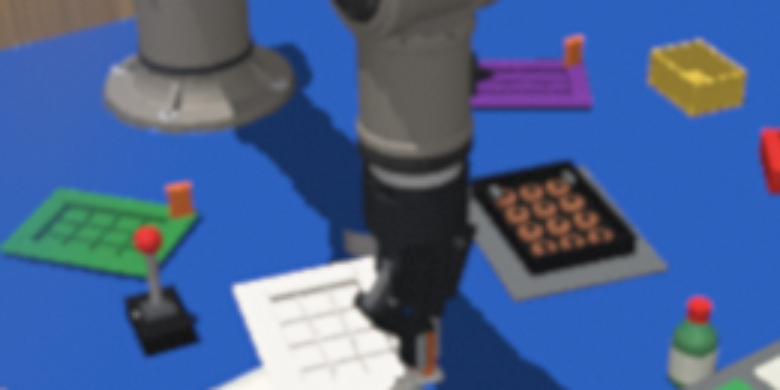

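```bash
python3 -c "
from station import *
print(hand_in()); o=get_obs(); print(o['t'],o['eef_pos'],o['gripper_width'])"
```

```text
the job is handed in; nothing more can be done
None
the job is handed in; nothing more can be done
```

The job is handed in at about 18.6 s of the 64 s allowed, and no check of the final state failed.

- **Lever:** I straddled the red ball with the half-open jaws and pushed it over the hinge. I measured it at (0.435, -0.242, 0.10 m), within a few mm of upright. Its place in the scene camera was the same at the end.
- **Peel:** I gripped the orange lug at 70 N and turned the white tray about its far corner at about 30 mm/s to roughly 21°. I then lifted it slowly clear. The force on the tool was about 2 N, and by eye in the pictures the black tray stayed flat on its mat.
- **Final pose:** From the tool pose, the white tray's origin is at (0.656, -0.177, 0.115 m), against a panel middle of (0.656, -0.178, 0.015 m). A level tray drawn at that pose matches its outline in the scene and top cameras. The joints were nearly still, with a top speed of 0.0016 rad/s. I saw no bystanders moved, though not all of them were in the last pictures.

**Disagreement with the description:** The block's long side and the lever's swing run about along world x (about 7° off), not along world y as described. I went by the pictures. The ball began about 0.52 rad from upright.

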